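Uncap the gas valve and fit its T-key

TASK

Take the yellow protective cap off the leaning spindle of the brass gas valve and set it down on the bench top. Then fit the T-key over the bare spindle, its slot lined up with the orange rib, fully home so that its foot sits flat on the brass seat, and let go of it. Do not shift the other things on the bench.

Things in the scene. Friction and masses are not known exactly. Their poses are not given: they have to be found in the camera images.
- cap_center (a point): Centre of the yellow cap, 46 mm above its open foot on its axis z (z points away from the foot). The cap is an upside-down cup, outside 50 mm diameter, 62 mm high; inside 43 mm diameter, 58 mm deep. It starts loosely over the spindle (1.5 mm play), leaning with it; to come off it must be drawn about 60 mm along its axis. About 0.12 kg; it stands upright on the bench.
- cap_fin (a point): Middle of the cap's grip fin, 77 mm above the foot, axes as cap_center. The fin is 46 mm long along x, 14 mm thick along y, and reaches from 61 to 92 mm above the foot.
- cap: The yellow cap; origin at the centre of its open foot, axes as cap_center.
- key_center (a point): Centre of the T-key, on its axis z 50 mm above its foot. About 0.4 kg, 100 mm tall, loose; stands upright on the bench at the start. Its socket is a round steel barrel of 46 mm diameter, 0 to 52 mm above the foot, with a bore from below (27 mm wide, 44 mm deep) and, on the +x side, a slot 13 mm wide right through its wall over the bore's whole depth. Above it a 14 mm neck.
- key_bar (a point): Middle of the T-key's cross bar, 88 mm above its foot, axes as key_center. The bar is 130 mm long along x, 16 mm thick along y, from 76 to 100 mm above the foot; black, with the end on the slot's side (+x) orange.
- key_foot (a point): Centre of the T-key's foot, at the mouth of the bore; axes as key_center.
- key: The T-key; origin at the centre of its foot, axes as key_center.
- seat (a point): Centre of the valve's round brass seat face, 40 mm in diameter, 110 mm above the bench; the spindle rises from here. z is the spindle's axis, 30 degrees from vertical, leaning roughly towards the robot; x points across it to the orange rib. The key is home when its foot lies on this face: the foot's centre and axes then match this point's.
- spindle_tip (a point): End of the steel spindle, 40 mm above the seat, axes as seat. Spindle 24 mm in diameter, last 7 mm tapered to 16 mm. The rib, 9 mm wide, on the +x side, stands out to 19 mm from the axis, from the seat up to 28.5 mm, top edge rounded. Each start turns the spindle by some angle; it is stiff (0.3 N m).
- valve: The valve, bolted down; origin on the bench, 45 mm behind and below the seat. The cap stands on its brass flange, 68 mm in diameter, 8 mm below the seat. Base plate 200 x 130 mm; behind (+x) two gauges, up to 125 mm high.
- spray_can: Bystander: upright can, 58 mm in diameter, 150 mm tall, origin under its centre.
- magnet_square: Bystander: red and steel welding magnet, 100 x 100 mm, 20 mm high, origin under its centre.
- wire_brush: Bystander: wire brush lying down, 190 mm long, along its x.
- chipping_hammer: Bystander: hammer lying down, 240 mm long, along its x.
- tube_offcut: Bystander: piece of square steel tube, 160 x 40 x 40 mm, lying along its x, origin under its centre.
- disc_stack: Bystander: stack of green grinding discs, 115 mm in diameter, 18 mm high, origin under its centre.
- tip_jar: Bystander: jar with a blue cap, 60 mm in diameter, 80 mm tall, origin under its centre.
Mind the look-alikes: they are no part of the job. Leave any turquoise look-alike of the valve alone.

How it is judged:
By the outcome, as a careful person would: the job done as asked, in the order asked, and still so for the second after the job is handed in, with the robot touching nothing.
It also fails if it takes over 61 s, if anything falls off the work surface, if the arm or the gripper's body presses on something with over 40 N, if the wrist force passes 120 N, or if a joint passes its speed limit or range.

ROBOT

A 6-joint arm with a two-finger parallel gripper is mounted at the origin on the work surface. World frame = base frame: x ahead of the robot, y to its left, z up, the work surface at z = 0. Lengths are in mm, angles in rad, forces in N, time in s.
With the tool pointing down it reaches from about 300 to 775 mm from the base axis. Payload 14.6 kg.
Tool frame: the origin (TCP) lies on the centre line of the jaws, within the pads' length; the fingertips stand 19 mm ahead of it and the grasp point (between the pads) is the TCP (bot.tip_reach is the distance from the TCP to the fingertips, in mm); z points along the fingers, y is the line along which they close (so a half turn about z gives the same grasp; the last joint's range is limited). The gripper opens to 85 mm and grips with 20 to 120 N. Pads are 22 mm wide; open, the fingers measure 114 mm over their backs; the gripper's body (76 mm by 85 mm) begins 54 mm behind the grasp point. The pads swing forward as they close: fully open they stand 13 mm farther back than shut.
Start: joints at [-1.248, 0.3, 1.521, -0, 1.321, -0.067], TCP at [208.994, -508.735, 250.281] pointing down, gripper open.
Joint ranges: [-3.03, 3.03], [-0.79, 2.21], [0.23, 2.52], [-1.04, 4.18], [0, 3.07], [-2.55, 2.55]. Speed limits (rad/s): [2.22, 2.22, 2.57, 3.14, 3.14, 3.14].

INTERFACE

Orientations are given as a unit quaternion [w, x, y, z].
In Python, from rig import bot gives the robot as it stands. Calls block until the motion is done:
- bot.move_to(position, orientation): joint-space move of the TCP to a pose.
- bot.servo_line(position, attitude=None, speed=150, until_force=None): straight line of the TCP; attitude=None keeps the orientation; speed is the mean speed in mm/s. With until_force (N) it stops when the force on the tool has changed by that much, and returns True; else False.
- bot.move_joints(angles): joint-space move.
- bot.move_gripper(opening, grip_force=None): finger opening in mm; grip_force is the grip in N (None keeps the last); returns when the fingers have stopped.
- bot.dwell(seconds).
- bot.ik(position, orientation): joint angles nearest the present ones, or None.
- bot.read_state(): the state.
- bot.read_camera(name): name is "scene" or "side" or "wrist"; returns a dict with "image" (480x640x3 uint8, blue, green, red), "depth" (480x640 float32, mm along the optical axis (not along the pixel's ray), 0 where there is no reading), "fovy" (degrees; the focal length in pixels is half the picture's height over the tangent of half this angle, whatever the lens; pixels are square), "cx", "cy" (the principal point, pixels), "eye" and "attitude" of the camera in the world; the wrist camera has in their place "mount" (4x4, takes a point from camera to tool coordinates, whose origin is the TCP and whose axes are the flange's). Camera axes: x right, y down, z forward; pixel columns grow to the right and rows downward; lengths in mm; the calibration is good to about 2 mm. A picture is of the moment at which its call begins: read the wrist's pose just before it.
A pose or a line that the arm cannot do raises bot.MotionError and nothing moves.
- bot.finish_job(): hands the job in; it is judged then, once.
The state is a dict: "clock": time; "joint_positions": joint angles; "qvel": joint speeds; "effort": joint torques, N m; "ee_pos": TCP position; "tool_rot": TCP orientation; "ft_force": force on the tool from outside, world axes, zero at the start; "moment": the same for the moment, N m; "grip_width": finger opening in mm; "grip_force": force on a finger pad.
Only numpy, scipy, OpenCV 4.12 (cv2) and the standard library are available. Lean on these libraries where they do the work, as an engineer would, in place of code of your own. Each camera call takes 0.05 s, during which the arm holds its last target. There are 200 camera calls.

## Working session

There is one attempt and no reset: what is moved stays moved. The work goes in short steps, each a Python script; the robot and the scene stay as the last script left them, time stands still between calls to the robot, and variables do not carry over. Pictures are saved under pics/ and viewed, at most 10 in all, crops included, and the job is handed in when it is done.

```bash
mkdir -p pics; ls; cat > h.py <<'E'
import numpy as np, cv2
from scipy.spatial.transform import Rotation as R
from rig import bot
def q2R(q): return R.from_quat([q[1],q[2],q[3],q[0]]).as_matrix()
def R2q(M):
    x,y,z,w=R.from_matrix(M).as_quat(); return [float(w),float(x),float(y),float(z)]
def cam(name):
    s=bot.read_state(); c=bot.read_camera(name)
    c['f']=240/np.tan(np.radians(c['fovy'])/2)
    if 'mount' in c:
        T=np.eye(4); T[:3,:3]=q2R(s['tool_rot']); T[:3,3]=s['ee_pos']
        T=T@np.array(c['mount']); c['M'],c['o']=T[:3,:3],T[:3,3]
    else:
        a=np.array(c['attitude']); c['M']=q2R(a) if a.size==4 else a; c['o']=np.array(c['eye'])
    return c
def cloud(c):
    v,u=np.mgrid[:480,:640]; d=c['depth']
    p=np.stack([(u-c['cx'])/c['f']*d,(v-c['cy'])/c['f']*d,d],-1)
    return p@c['M'].T+c['o']
E
python3 - <<'E'
from h import *
for n in ['scene','side']:
    c=cam(n); cv2.imwrite(f'pics/{n}0.png',c['image']); np.savez(n+'0.npz',img=c['image'],P=cloud(c),d=c['depth'],M=c['M'],o=c['o'])
    print(n,c['fovy'],c['cx'],c['cy'],c['o'],c['M'].round(3).tolist())
print(bot.read_state())
E
```

```text
pics
scene 45.979510883279325 312.13610696127864 234.65532721278518 [1202.41408054  718.98663049  888.26004042] [[-0.69, 0.445, -0.57], [0.723, 0.407, -0.558], [-0.017, -0.798, -0.603]]
side 43.44497906333676 321.5099085359001 239.31573312093997 [ 199.58340372 -945.17014716 1351.41143029] [[0.955, -0.233, 0.186], [-0.298, -0.738, 0.606], [-0.004, -0.634, -0.774]]
{'clock': 0.1, 'joint_positions': array([-1.24757544e+00,  3.00453022e-01,  1.52151422e+00,  1.25867957e-05,
        1.32069568e+00, -6.65841111e-02]), 'qvel': array([-0.00119309, -0.00159807, -0.00098278, -0.00106898, -0.00025627,
       -0.00025194]), 'effort': array([ 3.52214513e-03, -5.44376493e+01, -3.62367404e+01,  5.55703502e-05,
        3.02817883e-03,  2.77989813e-05]), 'ee_pos': array([ 208.95329005, -508.56118147,  249.75950369]), 'tool_rot': array([-5.31511405e-04,  9.81066719e-01,  1.93669321e-01, -6.24322010e-05]), 'ft_force': array([ 0.14460695,  0.51139686, -0.11527389]), 'moment': array([ 0.0016802 ,  0.00793773, -0.00329019]), 'grip_force': 0.0, 'grip_width': 85.15635367745546}
```

View pics/scene0.png

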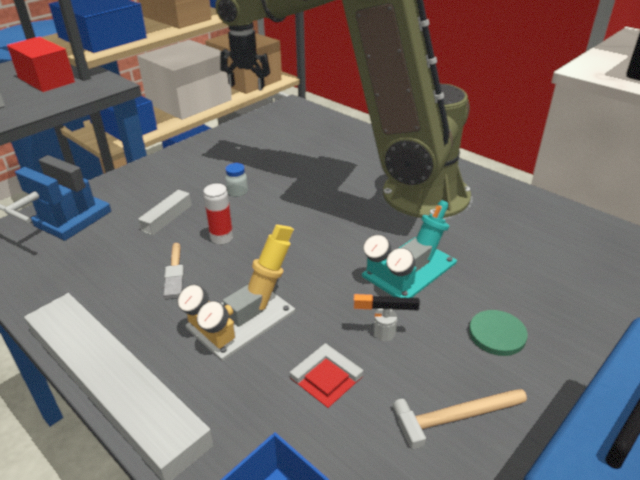

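View pics/side0.png

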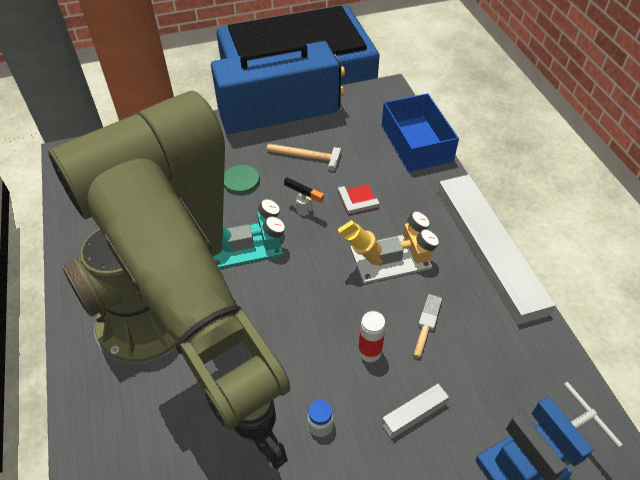

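The scene view shows the yellow cap with its fin at (283,235), the brass valve, and gauges at (190,300). The key bar is at (385,302) with its orange end at (362,301), and the turquoise decoy is at (410,250). The side view shows the cap at (360,238), fin at (349,229), and the key at (303,190) with its orange end at (316,196).

```bash
python3 - <<'E'
from h import *
for n,box,kb in [('scene',(215,225,300,315),(345,290,425,345)),('side',(330,215,385,265),(278,172,330,218))]:
    z=np.load(n+'0.npz'); P=z['P']; hsv=cv2.cvtColor(z['img'],cv2.COLOR_BGR2HSV)
    H,S,V=[hsv[...,i].astype(int) for i in range(3)]
    def reg(b): m=np.zeros(H.shape,bool); m[b[1]:b[3],b[0]:b[2]]=1; return m&(z['d']>0)
    m=reg(box)&(S>120)&(V>90)&(H>15)&(H<35)&(P[...,2]>60)
    p=P[m]; print(n,'yellow',len(p),p.mean(0).round(),p.min(0).round(),p.max(0).round(), np.bincount(H[m]).nonzero()[0])
    for lo in range(90,215,10):
        q=p[(p[:,2]>=lo)&(p[:,2]<lo+10)]
        if len(q)>3: print(lo,len(q),q.mean(0).round(1),np.ptp(q,axis=0).round())
    k=reg(kb)&(P[...,2]>70)&(P[...,2]<130)
    o=k&(S>150)&(H<16)&(V>100); b=k&(V<60)
    for nm,mm in (('or',o),('bl',b),('all',k)):
        q=P[mm]; print(nm,len(q)); 
        if len(q): print(np.median(q,0).round(1),q.min(0).round(),q.max(0).round())
    q=P[k&(P[...,2]>92)]; cc=q[:,:2].mean(0);u,s,vt=np.linalg.svd(q[:,:2]-cc,full_matrices=False);t=(q[:,:2]-cc)@vt[0];print('bar top',cc,vt[0],t.min(),t.max())
    bar=reg(kb)&(P[...,2]>8)&(P[...,2]<50); print('barrel',P[bar].mean(0).round(1),P[bar].min(0).round(),P[bar].max(0).round())
    # all objects above bench in working area
    g=(z['d']>0)&(P[...,2]>12)&(P[...,0]>250)&(P[...,0]<900)&(abs(P[...,1])<600)&(P[...,2]<220)
    nl,lab,st,ce=cv2.connectedComponentsWithStats(g.astype(np.uint8))
    for i in range(1,nl):
        if st[i,4]>60: q=P[lab==i]; print('obj',ce[i].round(),q.min(0).round(),q.max(0).round())
E
```

```text
scene yellow 1639 [607.  10. 125.] [536. -34.  60.] [748.  36. 194.] [18 19 20 21 22 23 24 25]
90 122 [625.9  13.1  95.3] [61. 50. 10.]
100 117 [618.   17.2 104.8] [158.  69.  10.]
110 193 [621.1   8.2 115. ] [54. 55. 10.]
120 139 [609.4   9.8 125.1] [56. 44. 10.]
130 114 [601.3  11.6 135.3] [46. 46. 10.]
140 138 [592.7  10.6 145.1] [59. 43. 10.]
150 160 [581.   10.9 155. ] [63. 45. 10.]
160 145 [576.7   6.2 164.7] [60. 44. 10.]
170 94 [567.1   4.8 174.6] [52. 18. 10.]
180 63 [568.1   3.7 184.2] [30. 17. 10.]
190 17 [570.4   2.5 191.9] [11. 14.  4.]
or 234
[542.3 213.5  97.2] [524. 192.  76.] [557. 230. 104.]
bl 503
[502.7 261.6  95.7] [471. 225.  77.] [535. 299. 104.]
all 882
[514.2 247.2  96.2] [463. 191.  71.] [559. 301. 104.]
bar top [512.08893524 246.77491403] [-0.6315599   0.77532709] -64.13398706036271 65.7879054196184
barrel [479.2 241.4  24.7] [359. 173.   8.] [534. 271.  50.]
obj [236. 178.] [ 329. -440.   12.] [ 390. -371.   83.]
obj [ 67. 203.] [ 658. -600.   12.] [ 826. -553.  173.]
obj [218. 212.] [ 502. -294.   12.] [ 562. -233.  155.]
obj [165. 209.] [ 489. -491.   12
[... 1382 characters left out ...]
.]
obj [241. 178.] [297. 353.  12.] [408. 475.  26.]
obj [304. 195.] [461. 181.  13.] [554. 292. 106.]
obj [357. 199.] [625. 173.  12.] [726. 286.  28.]
obj [257. 231.] [250.  87.  12.] [421. 217. 120.]
obj [393. 243.] [531. -82.  12.] [805.  54. 200.]
obj [427. 321.] [ 629. -329.   12.] [ 762. -166.   27.]
obj [371. 336.] [ 498. -305.   12.] [ 557. -248.  156.]
obj [576. 395.] [ 880. -600.  116.] [ 900. -535.  131.]
obj [415. 409.] [ 489. -497.   12.] [ 656. -419.   48.]
obj [544. 410.] [ 777. -600.   26.] [ 816. -566.  176.]
obj [320. 418.] [ 325. -448.   12.] [ 384. -389.   88.]
obj [516. 421.] [ 710. -600.  109.] [ 745. -578.  176.]
obj [496. 447.] [ 659. -600.   12.] [ 752. -579.   36.]
```

```bash
cat >> h.py <<'E'
def frame(z,y):
    z=np.array(z,float);z/=np.linalg.norm(z);y=np.array(y,float);y-=y@z*z;y/=np.linalg.norm(y)
    return np.column_stack([np.cross(y,z),y,z])
def snap(n):
    c=cam('wrist'); cv2.imwrite(f'pics/{n}.png',c['image']); np.savez(n+'.npz',img=c['image'],P=cloud(c),d=c['depth'],M=c['M'],o=c['o'],f=c['f'],cx=c['cx'],cy=c['cy']); return c
E
python3 - <<'E'
from h import *
F=frame([.5,0,-.866],[0,-1,0])
p=np.array([560,-3,190])-170*F[:,2]
bot.move_to(p.tolist(),R2q(F))
c=snap('w1'); print(np.array(c['mount']).round(3).tolist(),c['f'],bot.read_state()['clock'],bot.read_state()['joint_positions'].round(2),bot.tip_reach)
E
```

```text
[[-0.0, -0.959, -0.283, 72.71], [1.0, -0.0, 0.0, -0.033], [-0.0, -0.283, 0.959, -124.198], [0.0, 0.0, 0.0, 1.0]] 353.8087169139688 2.225 [-0.11 -0.18  1.9   0.07  0.9   1.43] 19.0
```

View pics/w1.png

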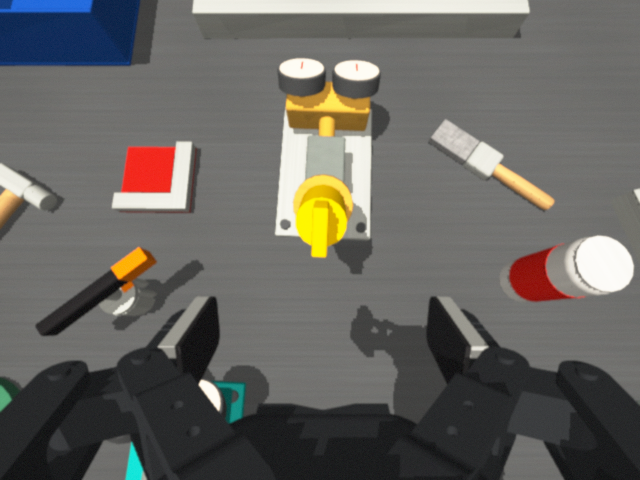

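The wrist view shows the cap at (322,215), with its fin running vertically around (320,230). The valve plate spans (278–372, 110–240). The key bar runs from (40,328) to its orange end at (150,258).

```bash
python3 - <<'E'
from h import *
z=np.load('w1.npz'); P=z['P']; hsv=cv2.cvtColor(z['img'],cv2.COLOR_BGR2HSV)
H,S,V=[hsv[...,i].astype(int) for i in range(3)]
v,u=np.mgrid[:480,:640]; ok=z['d']>0
r=ok&(u>270)&(u<380)&(v>170)&(v<270)
y=r&(S>150)&(V>80); print(np.bincount(H[y]))
cap=y&(H>=27)&(P[...,2]>90); p=P[cap]; print(len(p),p.min(0),p.max(0))
# plate
pl=ok&(u>270)&(u<380)&(v>90)&(v<245)&(S<40)&(V>150)&(P[...,2]<30)&(P[...,2]>3)
q=P[pl]; print('plate',len(q),np.median(q[:,2]),cv2.minAreaRect(q[:,:2].astype(np.float32)))
a=np.array([-.5,0,.866])
h=p@a; print(np.histogram(h,bins=np.arange(h.min()-1,h.max()+3,3)))
top=p[h>h.max()-12]
def rect(t,a):
    e1=np.array([.866,0,.5]);e2=np.cross(a,e1)
    return cv2.minAreaRect(np.column_stack([t@e1,t@e2]).astype(np.float32))
hm=np.percentile(h,98);top=p[abs(h-hm)<4]; print('fin',hm,len(top),top.mean(0),rect(top,a), 'normal',np.linalg.svd(top-top.mean(0))[2][2])
sh=p[(h<hm-25)&(h>hm-36)]; print('shoulder',len(sh),sh.mean(0),rect(sh,a))
# key
k=ok&(u<165)&(v>240)&(v<345)&(P[...,2]>92)&(P[...,2]<110); q=P[k]
print('key',len(q),np.median(q[:,2]),cv2.minAreaRect(q[:,:2].astype(np.float32)),'orange',P[k&(S>150)&(H<18)].mean(0))
E
```

```text
[   0    0    0    0    0    0    0    0    0    0    0    0    0    0
    0    0    0    0    5   35   24   36   54  382  550  419  346  105
  232 1287]
1624 [533.25029474 -25.70097757 117.68516456] [626.43874835  21.89085362 195.10717119]
plate 4322 13.054761513889616 ((685.4234008789062, -5.5937347412109375), (132.483642578125, 190.77284240722656), 88.62838745117188)
(array([  2,   0,   0,   0,   0,   0,   0,   0,   0,   0,   0,   0,   0,
         0,   0,   0,   0,   0,   0,   0, 197, 675,  30,   6,   1,   0,
         0,   1,   0,   1, 190, 509,  12]), array([-212.01511493, -209.01511493, -206.01511493, -203.01511493,
       -200.01511493, -197.01511493, -194.01511493, -191.01511493,
       -188.01511493, -185.01511493, -182.01511493, -179.01511493,
       -176.01511493, -173.01511493, -170.01511493, -167.01511493,
       -164.01511493, -161.01511493, -158.01511493, -155.01511493,
       -152.01511493, -149.01511493, -146.01511493, -143.01511493,
       -140.01511493, -137.01511493, -134.01511493, -131.01511493,
       -128.01511493, -125.01511493, -122.01511493, -119.01511493,
       -116.01511493, -113.01511493]))
fin -116.44020123045316 694 [ 5.53173835e+02 -4.02854947e-01  1.82864337e+02] ((568.86767578125, -0.7329115867614746), (12.972681999206543, 44.19141387939453), 89.4731674194336) normal [-0.54516134  0.05526451  0.83650759]
shoulder 908 [571.27205251   1.83231057 158.89227539] ((573.1358642578125, -1.330047607421875), (43.39715576171875, 47.965171813964844), 10.320618629455566)
key 2216 100.62875751112654 ((509.6494140625, 243.26983642578125), (18.152172088623047, 130.5449981689453), 38.917510986328125) orange [536.76045796 204.20148696  98.06961729]
```

```bash
python3 - <<'E'
from h import *
a=np.array([-.5*.9997,.5*.024,.866]); F=frame(-a,[-.012,-1,0]); q=R2q(F)
g=np.array([551,-.7,183.6])-8*a
bot.move_gripper(45)
bot.move_to((g+70*a).tolist(),q)
print(bot.servo_line(g.tolist(),q,speed=80,until_force=15), bot.read_state()['ee_pos'])
bot.move_gripper(0,40); s=bot.read_state(); print(s['grip_width'],s['ft_force'])
bot.servo_line((g+30*a).tolist(),q,speed=50); s=bot.read_state(); print(s['ft_force'])
bot.servo_line((g+95*a).tolist(),q,speed=100); s=bot.read_state(); print(s['ft_force'],s['grip_width'],s['clock'])
D=R2q(frame([0,0,-1],[0,-1,0]))
bot.move_to([450,-140,150],D)
print(bot.servo_line([450,-140,79],D,speed=50,until_force=5)); s=bot.read_state(); print(s['ee_pos'],s['ft_force'],s['grip_width'],s['clock'])
E
```

```text
False [555.06532588  -0.81337623 177.13949561]
13.137296127561513 [-3.32873041 -0.94277534  4.73705246]
[ 0.05671824  0.25551556 -1.57358901]
[ 0.93245787  0.48161455 -0.90281547] 13.063209988001024 6.1667
True
[ 450.22671255 -140.11520729   87.67765051] [-0.17494196 -0.46173944  6.81192257] 13.573982822024034 8.0667
```

```bash
python3 - <<'E'
from h import *
D=R2q(frame([0,0,-1],[0,-1,0]))
print(bot.servo_line([450,-140,84],D,speed=20,until_force=8),bot.read_state()['ee_pos'])
bot.move_gripper(40); bot.servo_line([450,-140,150],D,speed=120)
a=np.array([-.5*.9997,.5*.024,.866]); F=frame(-a,[-.012,-1,0])
p=np.array([573,-1.2,145.5])+130*a
bot.move_to(p.tolist(),R2q(F)); bot.dwell(.2); snap('w2'); print(bot.read_state()['clock'])
im=cv2.imread('pics/w2.png'); 
z=np.load('w2.npz'); t=(np.array([583,-1.5,128])-z['o'])@z['M']; uv=(t[:2]/t[2]*z['f']+[z['cx'],z['cy']]).astype(int); print(uv)
x,y=max(uv[0]-100,0),max(uv[1]-100,0); print(x,y)
cv2.imwrite('pics/w2c.png',cv2.resize(im[y:y+200,x:x+200],None,fx=3,fy=3))
s=cam('side');cv2.imwrite('pics/s2.png',cv2.resize(s['image'][160:420,200:500],None,fx=2,fy=2))
E
```

```text
True [ 451.87695251 -140.56509979   86.87519515]
10.3583
[321 226]
221 126
```

View pics/w2c.png

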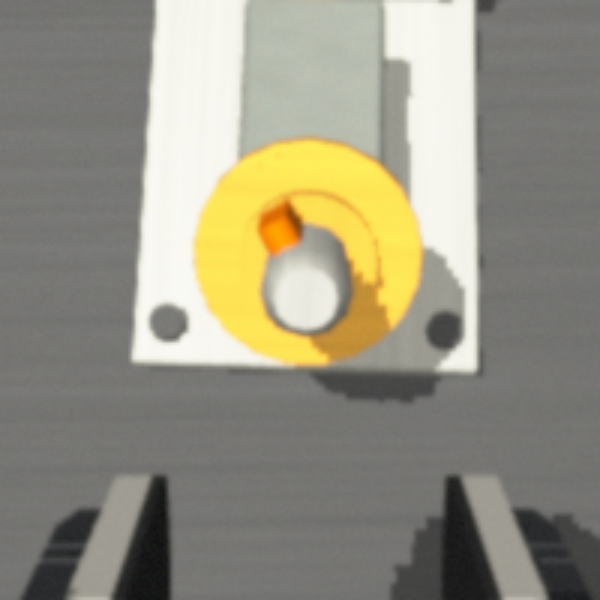

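View pics/s2.png

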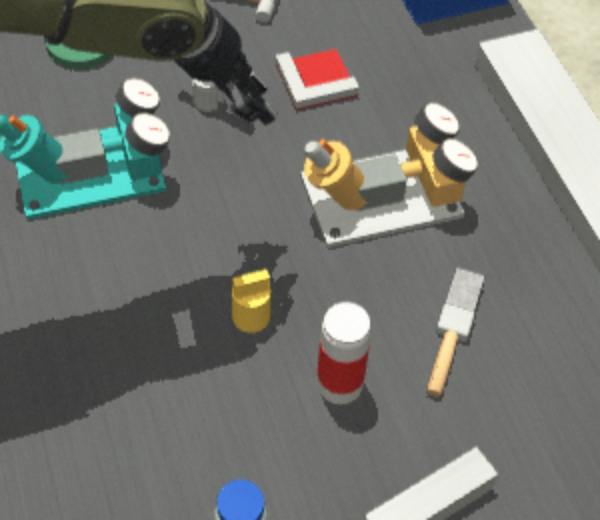

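The cap stands upright on the bench at (251,300) in the side crop. In the wrist crop the tip disc is at (306,300), the flange centre near (308,252) and the orange rib's top at (280,232).

```bash
cat > fit.py <<'E'
from h import *
def fit(n,a):
    z=np.load(n+'.npz'); P=z['P']; hsv=cv2.cvtColor(z['img'],cv2.COLOR_BGR2HSV)
    H,S,V=[hsv[...,i].astype(int) for i in range(3)]
    v,u=np.mgrid[:480,:640]; seat=np.array([593,-1.7,110.])
    e1=np.array([1.,0,0]);e1-=e1@a*a;e1/=np.linalg.norm(e1);e2=np.cross(a,e1)
    Q=np.stack([(P-seat)@e1,(P-seat)@e2,(P-seat)@a],-1)
    ok=(z['d']>0)&(np.hypot(Q[...,0],Q[...,1])<40)
    def circ(mask):
        cs,_=cv2.findContours(mask.astype(np.uint8),cv2.RETR_EXTERNAL,cv2.CHAIN_APPROX_NONE); c=max(cs,key=cv2.contourArea)
        return cv2.fitEllipse(cv2.convexHull(c))
    def ray(px,h): # intersect with plane at height h above seat
        d=z['M']@np.array([(px[0]-z['cx'])/z['f'],(px[1]-z['cy'])/z['f'],1]); t=((seat-z['o'])@a+h)/(d@a); X=z['o']+t*d-seat
        return np.array([X@e1,X@e2])
    tip=ok&(Q[...,2]>36)&(Q[...,2]<46); fl=ok&(Q[...,2]>-14)&(Q[...,2]<-4)&(S>120)
    t=Q[tip]; print('tip h',len(t),np.median(t[:,2]),t.mean(0)); print('flange h',np.median(Q[fl][:,2]))
    nrm=np.linalg.svd(P[fl]-P[fl].mean(0),full_matrices=False)[2][2]; print('flange normal',nrm*np.sign(nrm[2]))
    yel=ok&(S>120)&(Q[...,2]>-14); yel=cv2.morphologyEx(yel.astype(np.uint8),cv2.MORPH_CLOSE,np.ones((3,3)))
    E=circ(yel); print('flange ell',E,ray(E[0],-8))
    E=circ(tip); print('tip ell',E,ray(E[0],40))
    o=ok&(S>150)&(H<16)&(V>120); h=Q[o][:,2]; print('rib',o.sum(),np.histogram(h,bins=np.arange(-10,40,4))[0])
    r=Q[o&(Q[...,2]>26)&(Q[...,2]<32)]; print('rib top',len(r),r.mean(0)); 
    if len(r)>4: print(cv2.minAreaRect(r[:,:2].astype(np.float32)))
E
python3 -c "
from fit import *
fit('w2',np.array([-.5*.9997,.5*.024,.866]))"
```

```text
tip h 407 37.51484425066651 [ 6.44223429 -1.10477121 37.54454008]
flange h -10.351350189099644
flange normal [-0.5004052   0.02098206  0.86553705]
flange ell ((323.3561096191406, 209.35992431640625), (74.84391021728516, 75.34300231933594), 115.41912841796875) [ 7.96186172 -1.84759714]
tip ell ((322.51776123046875, 223.99295043945312), (22.76833152770996, 23.617170333862305), 70.3736572265625) [ 7.25087706 -1.07071635]
rib 81 [ 0  0  1  3 10  9 13 12 30  3  0  0]
rib top 3 [16.04371035  4.80099368 26.43859836]
```

```bash
python3 - <<'E'
from h import *
a=np.array([-.4995,.02,.866]);a/=np.linalg.norm(a)
e1=np.array([1.,0,0]);e1-=e1@a*a;e1/=np.linalg.norm(e1);e2=np.cross(a,e1)
seat=np.array([593,-1.7,110.])+6.9*e1-1.3*e2-2*a; print(seat)
def F(deg):
    t=np.radians(deg); x=np.cos(t)*e1+np.sin(t)*e2; return frame(-a,np.cross(-a,x))
p=(seat+(40+90)*a).tolist()
for n,d in (('A',25),('B',205)):
    q=R2q(F(d)); print(bot.ik(p,q))
    try:
        bot.move_to(p,q); bot.dwell(.2); snap(n); print(n,bot.read_state()['clock'],bot.read_state()['joint_positions'].round(2))
    except bot.MotionError as e: print(e)
A=cv2.imread('pics/A.png');B=cv2.imread('pics/B.png')
cv2.imwrite('pics/AB.png',np.hstack([cv2.resize(i[100:340,200:440],(400,400)) for i in (A,B)]))
E
sed -i 's/seat=np.array(\[593,-1.7,110.\])/seat=np.array([597.5,-2.7,111.7])/' fit.py
python3 -c "
from fit import *
a=np.array([-.4995,.02,.866])
for n in 'AB': fit(n,a)"
```

```text
[599.97649477  -2.96007483 111.74376951]
[-0.0769415   0.07390359  1.92850234  0.0319378   0.61619737  1.03021669]
A 11.1583 [-0.08  0.07  1.93  0.03  0.62  1.03]
[-0.0769415   0.07390359  1.92850234  0.0319378   0.61619737 -2.11137597]
B 14.0583 [-0.08  0.07  1.93  0.03  0.62 -2.11]
tip h 593 38.22912119008321 [ 1.7019095   0.06104398 38.13765613]
flange h -9.598766854689623
flange normal [-0.4990244   0.0230125   0.86628233]
flange ell ((321.5162048339844, 230.1213836669922), (84.32041931152344, 85.43621063232422), 83.587646484375) [3.07655889 0.46522334]
tip ell ((320.8438415527344, 250.9961395263672), (27.51529312133789, 29.330121994018555), 70.92396545410156) [2.35421201 0.49671581]
rib 144 [ 0  0  0 12 13 16 12 15 65 11  0  0]
rib top 11 [12.94073916  7.1804573  26.73916856]
((14.317625999450684, 7.0599212646484375), (6.997640609741211, 5.994319915771484), 24.721647262573242)
tip h 617 38.26605542466612 [-0.11851819 -1.00093809 38.16793539]
flange h -9.499109839018569
flange normal [-0.50071919  0.02155326  0.86534141]
flange ell ((323.29339599609375, 225.00709533691406), (85.08772277832031, 86.37053680419922), 88.6391830444336) [-1.1883724  -1.73497755]
tip ell ((323.6002197265625, 244.96351623535156), (27.8759708404541, 28.85088348388672), 115.2075424194336) [-0.76994664 -1.38524331]
rib 16 [ 0  0  0  0  0  0  0  0  6 10  0  0]
rib top 10 [14.64142949  5.90682387 26.72349079]
((15.051851272583008, 6.691226959228516), (4.806835174560547, 6.162103652954102), 25.29686737060547)
```

View pics/AB.png

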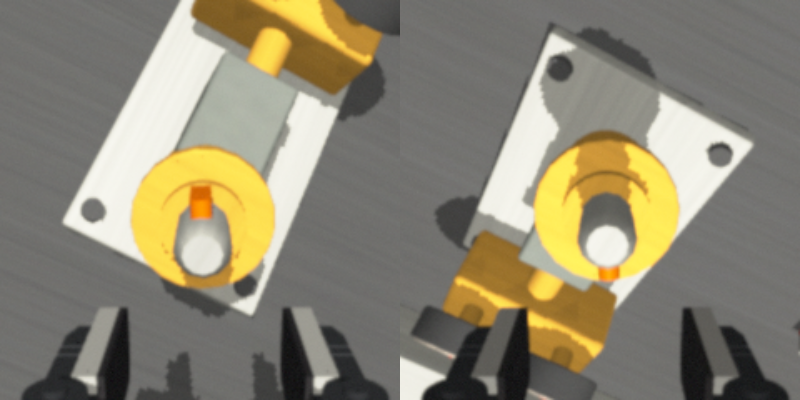

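The rib points straight up in the left half of the picture (201,205), so it sits at about 28° from the lean plane. The two half-turn views average out the wrist camera's offset. I'll use the same trick over the key.

```bash
python3 - <<'E'
from h import *
th=np.radians(-51.1); kx=np.array([np.cos(th),np.sin(th),0])
c=np.array([508.5,243.3]); bot.move_gripper(50)
def look(n,sg):
    q=R2q(frame([0,0,-1],np.cross([0,0,-1],sg*kx)))
    bot.move_to([*c,230],q); bot.dwell(.2); snap(n)
    z=np.load(n+'.npz'); P=z['P']; k=(z['d']>0)&(np.hypot(P[...,0]-c[0],P[...,1]-c[1])<80)&(P[...,2]>92)&(P[...,2]<110)
    m=cv2.morphologyEx(k.astype(np.uint8),cv2.MORPH_OPEN,np.ones((5,5)))>0
    q=P[m]; print(n,len(q),np.median(q[:,2]),cv2.minAreaRect(q[:,:2].astype(np.float32)),bot.read_state()['joint_positions'].round(2),bot.read_state()['clock'])
look('KB',-1); look('KA',1)
E
```

```text
KB 3614 100.62975216613543 ((508.4800720214844, 243.40260314941406), (15.955297470092773, 131.33078002929688), 39.18324279785156) [ 0.38  0.35  1.51 -0.    1.29 -0.3 ] 16.1583
KA 3683 100.63648504302739 ((508.4317932128906, 243.5858917236328), (15.960848808288574, 131.5963592529297), 39.2354736328125) [ 0.38  0.35  1.51 -0.    1.29 -0.3 ] 16.6583
```

```bash
python3 - <<'E'
from h import *
s=bot.read_state(); M=q2R(s['tool_rot']); print(M.round(3).tolist())
th=np.radians(-50.8); kx=np.array([np.cos(th),np.sin(th),0]); sg=np.sign(M[:,0]@kx); print('sg',sg)
T=frame([0,0,-1],np.cross([0,0,-1],sg*kx)); q=R2q(T)
c=np.array([508.45,243.5])-1.1*T[:2,0]
print(bot.servo_line([*c,90],q,speed=100,until_force=15))
bot.move_gripper(0,60); s=bot.read_state(); print(s['ee_pos'],s['grip_width'],s['ft_force'])
k=s['ee_pos'][2]
bot.servo_line([*c,200],q,speed=120); s=bot.read_state(); print(s['ft_force'],s['grip_width'],s['clock'])
a=np.array([-.4998,.0215,.866]);a/=np.linalg.norm(a)
e1=np.array([1.,0,0]);e1-=e1@a*a;e1/=np.linalg.norm(e1);e2=np.cross(a,e1)
seat=np.array([597.5,-2.7,111.7])+.85*e1-.52*e2-1.7*a
t=np.radians(28); X=np.cos(t)*e1+np.sin(t)*e2
F=frame(-a,np.cross(-a,sg*X)); qf=R2q(F)
np.savez('goal.npz',a=a,e1=e1,e2=e2,seat=seat,k=k,qf=qf,X=X,sg=sg)
p=seat+(k+75)*a; print(seat,p,bot.ik(p.tolist(),qf),bot.ik((seat+k*a).tolist(),qf))
E
```

```text
[[-0.628, 0.778, 0.0], [0.778, 0.628, 0.0], [-0.0, 0.0, -1.0]]
sg -1.0
False
[509.37573159 242.71856697  90.42252707] 14.931731632222952 [ 0.10639634 -0.63823957  3.76306969]
[-0.49446181 -0.75444215 -4.67802058] 15.29033877437445 19.675
[599.08581375  -3.24584306 110.6655194 ] [5.16416657e+02 3.10353148e-01 2.53905795e+02] [-0.07801071 -0.00575162  1.9366588   0.02760795  0.68729945 -2.16079579] [-0.07502198  0.16494269  1.9185647   0.03144253  0.53468568 -2.16392139]
```

```bash
cat >ins.py <<'E'
from h import *
g=np.load('goal.npz'); a,e1,e2,seat,k,X=[g[n] for n in ('a','e1','e2','seat','k','X')]; qf=g['qf'].tolist()
def at(h,d=(0,0)): return (seat+(k+h)*a+d[0]*e1+d[1]*e2).tolist()
def rep(n=''):
    s=bot.read_state(); f=s['ft_force']; r=s['ee_pos']-seat
    print(n,'h%.1f'%(r@a-k),'lat',(r@e1).round(1),(r@e2).round(1),'F e1,e2,a',(f@e1).round(1),(f@e2).round(1),(f@a).round(1),'w%.1f t%.1f'%(s['grip_width'],s['clock']))
E
python3 - <<'E'
from ins import *
bot.move_to(at(100),qf); bot.servo_line(at(50),qf,speed=80); bot.dwell(.3); rep('free')
s=cam('side');cv2.imwrite('pics/s3.png',cv2.resize(s['image'][180:290,280:430],None,fx=4,fy=4))
print(bot.servo_line(at(31),qf,speed=40,until_force=8)); rep()
E
```

```text
free h50.3 lat 0.2 0.0 F e1,e2,a -1.8 0.7 -4.5 w15.1 t22.4
False
 h30.9 lat -0.0 0.0 F e1,e2,a -3.4 0.5 -3.2 w15.0 t23.1
```

View pics/s3.png

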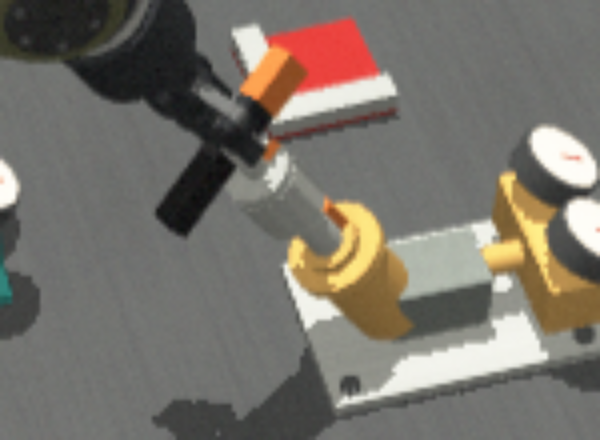

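The key hangs coaxial over the spindle, its orange end on the rib's side. I'll go on down in small steps.

```bash
python3 - <<'E'
from ins import *
for h in (26,22,12,4,-3):
    r=bot.servo_line(at(h),qf,speed=25,until_force=10); rep(r)
    if r: break
E
```

```text
False h25.9 lat -0.1 -0.0 F e1,e2,a -2.0 0.3 -3.6 w15.4 t23.4
False h21.8 lat -0.1 0.0 F e1,e2,a -1.3 -0.2 -3.9 w15.5 t23.7
False h11.9 lat -0.0 -0.0 F e1,e2,a -1.2 1.0 -3.6 w14.8 t24.3
False h3.9 lat -0.1 -0.0 F e1,e2,a -2.0 0.2 -3.5 w15.5 t24.7
True h-0.4 lat 0.4 0.0 F e1,e2,a -2.1 -0.8 10.7 w14.9 t25.0
```

```bash
python3 - <<'E'
from ins import *
print(bot.servo_line(at(-3),qf,speed=15,until_force=15)); rep()
bot.move_gripper(40); bot.dwell(.2); rep()
bot.servo_line(at(110),qf,speed=120); rep(); bot.dwell(.3)
c=snap('end'); z=np.load('end.npz'); P=z['P']
Q=np.stack([(P-seat)@e1,(P-seat)@e2,(P-seat)@a],-1); m=(z['d']>0)&(np.hypot(Q[...,0],Q[...,1])<85)&(Q[...,2]>90)&(Q[...,2]<112)
q=Q[m]; print(len(q),np.median(q[:,2]),cv2.minAreaRect(q[:,:2].astype(np.float32)))
n=np.linalg.svd(q-q.mean(0),full_matrices=False)[2][2]; print('bar-top normal',n)
s=cam('side');x=cam('scene')
cv2.imwrite('pics/e.png',np.hstack([cv2.resize(s['image'][170:350,230:430],(400,360)),cv2.resize(x['image'][180:360,170:370],(400,360))]))
E
```

```text
True
 h-0.6 lat 1.2 0.2 F e1,e2,a -6.2 -1.3 17.0 w15.0 t25.2
 h-1.4 lat 0.5 0.1 F e1,e2,a -0.2 -0.1 -0.5 w39.9 t25.8
 h109.4 lat -0.4 0.0 F e1,e2,a -0.8 -0.7 0.1 w39.9 t26.8
4685 100.4691708763505 ((-5.020751953125, -0.4234886169433594), (130.97364807128906, 16.175518035888672), 27.737205505371094)
bar-top normal [-5.54308394e-02 -8.43134043e-04  9.98462173e-01]
```

View pics/e.png

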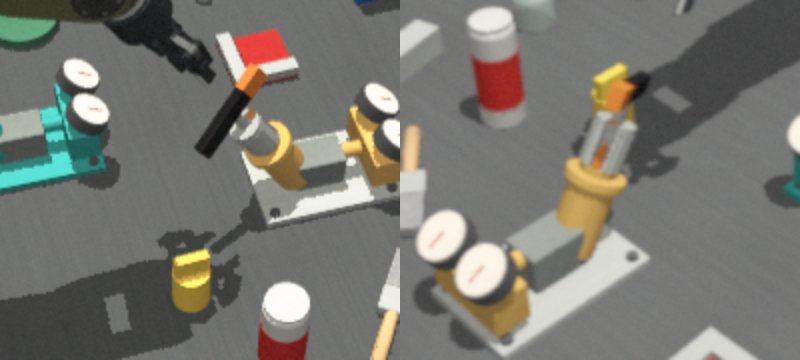

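The cap stands upright and the key is on, but the plane fit puts it about 3° off the axis: it tipped downhill within its play. I'll regrip it, straighten it, push it to the downhill side of its play where it's stable, press it down and release.

```bash
python3 - <<'E'
from ins import *
sg=float(g['sg']); F=q2R(qf)
dR=R.from_rotvec(-.055*e2).as_matrix(); q2=R2q(dR@F); a2=dR@a; print((a2-a)@e1)
foot=seat+1.4*e1+.1*e2
bot.servo_line((foot+(k+40)*a2).tolist(),q2,speed=120)
print(bot.servo_line((foot+k*a2).tolist(),q2,speed=60,until_force=12)); rep('there')
bot.move_gripper(0,60); rep('grip')
bot.servo_line(at(1.0,(0.3,0)),qf,speed=10); rep('upright')
r=bot.servo_line(at(.8,(-3,0)),qf,speed=8,until_force=6); rep(('slid',r))
l=(bot.read_state()['ee_pos']-seat)@e1
r=bot.servo_line(at(-3,(l,0)),qf,speed=10,until_force=15); rep(('press',r))
bot.dwell(.2); rep()
bot.move_gripper(40); bot.dwell(.3); rep()
bot.servo_line(at(110),qf,speed=120); rep(); bot.dwell(.3)
c=snap('end2'); z=np.load('end2.npz'); P=z['P']
Q=np.stack([(P-seat)@e1,(P-seat)@e2,(P-seat)@a],-1); m=(z['d']>0)&(np.hypot(Q[...,0],Q[...,1])<85)&(Q[...,2]>90)&(Q[...,2]<112)
q=Q[m]; print(len(q),np.median(q[:,2]),cv2.minAreaRect(q[:,:2].astype(np.float32)))
print('bar-top normal',np.linalg.svd(q-q.mean(0),full_matrices=False)[2][2])
E
```

```text
-0.05497227502706768
False
there h-0.1 lat -3.5 0.1 F e1,e2,a 0.4 0.6 0.9 w40.1 t28.8
grip h0.2 lat -3.3 0.2 F e1,e2,a -0.5 2.2 6.4 w15.0 t29.2
upright h0.8 lat 0.0 0.1 F e1,e2,a -0.2 2.1 -3.5 w15.0 t29.7
('slid', True) h0.8 lat -0.6 0.1 F e1,e2,a 2.6 1.6 -2.4 w14.9 t30.0
('press', True) h-0.5 lat -0.3 0.3 F e1,e2,a -1.2 0.6 7.6 w15.5 t30.3
 h-0.5 lat -0.3 0.3 F e1,e2,a -0.2 1.6 5.3 w14.8 t30.5
 h-0.9 lat -0.6 0.3 F e1,e2,a -0.8 0.1 -0.6 w39.9 t31.1
 h109.4 lat -0.4 0.0 F e1,e2,a -2.1 0.0 0.1 w40.0 t32.2
4564 100.1424349078855 ((-1.6056327819824219, -0.5768203735351562), (130.9278564453125, 16.30298614501953), 27.946331024169922)
bar-top normal [-0.00395122 -0.00533167  0.99997798]
```

The key now sits within 0.4° of the axis, and its bar top is 100 mm above the seat, so it's fully home.

```bash
python3 -c "
from rig import bot
print(bot.finish_job())"
```

```text
the job is handed in; nothing more can be done
None
```

The cap stands upright on the bench, the T-key is home on the spindle with its slot on the rib (about 0.4° off the axis when last measured), and the job was handed in at about 32 s of the 61 s allowed; no verdict came back.

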